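# Microphone lid held at the gauge for a tweeter test

## Robot

A 7-joint arm with a two-finger parallel gripper is mounted at the origin on the work surface. World frame = base frame: x ahead of the robot, y to its left, z up, the work surface at z = 0. Lengths are in m, angles in rad, forces in N, time in s.
With the tool pointing down it reaches from about 0.4 to 0.925 m from the base axis. Payload 4.1 kg.
Tool frame: the origin (TCP) lies at the very end of the fingers, on their centre line; the grasp point (between the pads) lies bot.tcp_to_grasp behind it (bot.tcp_to_grasp is the distance from the TCP to the grasp point, in m); z points along the fingers, y is the line along which they close (so a half turn about z gives the same grasp; the last joint's range is limited). The gripper opens to 85 mm and grips with 20 to 120 N. Pads are 22 mm wide; open, the fingers measure 114 mm over their backs; the gripper's body (76 mm by 85 mm) begins 54 mm behind the grasp point. The pads swing forward as they close: fully open they stand 13 mm farther back than shut.
Start: joints at [-1.408, 0.398, 0.045, 1.537, -0.019, 1.207, -0.051], TCP at [0.168, 0.628, 0.231] pointing down, gripper open.
Joint ranges: [-2.82, 2.82], [-0.49, 2.23], [-1.37, 1.46], [0, 2.46], [-1.36, 4.5], [0.23, 2], [-2.94, 2.94]. Speed limits (rad/s): [2.57, 2.57, 3.14, 3.14, 3.14, 3.14, 3.14].

## Interface

Orientations are given as a unit quaternion [x, y, z, w].
In Python, from workcell import bot, eyes gives the robot as it stands. The module is installed in compiled form; this text tells all that it offers.
- The arm moves only by the tool servo_tool, never from a script. Its argument "series" is a list of rows, each an object with "dp": the shift along the world's x, y, z in m, a list of three; "yaw": the turn about the world's z in degrees. A call has exactly 8 rows; each row shifts and turns the commanded pose from where the row before left it; what a row does not reach is not made up. A row lasts 1/10 s, in which the tool goes at most 50 mm and 8.59 degrees, less where a joint would pass 70% of its speed; a pose out of reach is approached as far as the arm can. A call with a gripper value outside its range is refused whole. "claw" is the finger opening in m, from 0 to 0.0854, set as the call begins (left out, the last holds). The fingers move at their own pace and stop on an object; "grip_force" is the grip in N (left out, the last holds). Time passes only in rows, so rows that do not move let the fingers close, or fill a call up. It gives the time, the measured TCP pose, the force, the opening and the grip force at its end, in the units of the state.
- bot.read_state(): the state, without advancing time (a new reading comes with each control period).
- eyes.capture(name): name is "scene" or "top" or "wrist"; returns a dict with "img" (420x560x3 uint8, red, green, blue), "z_map" (420x560 float32, m along the optical axis (not along the pixel's ray), 0 where there is no reading), "intrinsics" (3x3 intrinsics, pixels), "k1" (the pictures are not rectified: a ray, as slopes to the right and down, at radius r is drawn at 1 + k1 r^2 times it, then the intrinsics apply), "rvec" (rotation vector, rad) and "tvec" (3), from world to camera coordinates, as OpenCV has them; the wrist camera has in their place "tool_from_camera" (4x4, takes a point from camera to tool coordinates, whose origin is the TCP and whose axes are the flange's). Camera axes: x right, y down, z forward; pixel columns grow to the right and rows downward; lengths in m; the calibration is good to about 2 mm. A picture is of the moment at which its call begins: read the wrist's pose just before it.
- bot.sign_off(): hands the job in; it is judged then, once.
The state is a dict: "time": time; "joints": joint angles; "qvel": joint speeds; "joint_torque": joint torques, N m; "tool_pos": TCP position; "tcp_rot": TCP orientation; "wrist_force": force on the tool from outside, world axes, zero at the start; "moment": the same for the moment, N m; "finger_gap": finger opening in m; "grip_force": force on a finger pad.
Only numpy, scipy, OpenCV 4.12 (cv2) and the standard library are available. Lean on these libraries where they do the work, as an engineer would, in place of code of your own. Each camera call takes 0.05 s, during which the arm holds its last target. There are 200 camera calls.

## Task

Slide the black tweeter across the bench, without lifting it, until it sits wholly inside the orange ring in front of the grey test box, with the lid still shut. Then raise the box's green sprung lid, which has a bar handle on top, until it lines up with the yellow gauge arms, and finish while still holding it there, so that the microphone under the lid stays aimed at the tweeter. Leave the bottle, the tape roll and the orange tray where they are.

Things in the scene. Friction and masses are not known exactly. Their poses are not given: they have to be found in the camera images.
- tweeter: loudspeaker tweeter lying face up, loose, about 0.35 kg: black round flange 104 mm diameter, 6 mm thick, at 20 to 26 mm height, on a dark steel magnet 68 mm diameter, 20 mm high; silver dome on top (33 mm overall height). Origin: centre of the underside, z up. It may stand to the left or the right of the ring
- ring_centre (a point): centre, on the bench surface, of the flat painted orange ring (inner radius 64 mm, outer 70 mm, no thickness to bump into) 190 mm in front of the test box's centre. Its axes are those of the test box
- test_box: grey open-topped box fixed to the bench, 160 mm deep (x) x 200 mm wide (y) x 75 mm high. Origin: centre of its underside; its front (-x side) looks towards the robot and the ring, yaw up to about 0.25 rad either way
- lid (a joint): green lid, 164 x 200 (y) x 8 mm, 0.3 kg, red line on each side edge, hinged on the box's rear (+x) top edge; 0 = shut (lying on the box), grows to 1.4 rad as its front edge rises. A spring (0.2 Nm at shut plus 0.4 Nm per rad) and its weight pull it shut when let go: about 3 N at the handle when shut, 5 N at 0.7 rad
- lid_bar (a point): middle of the lid's handle: round black bar, 12 mm diameter, 116 mm long, parallel to the hinge (y), on thin posts 50 mm either side of the middle, 40 mm above the lid's top: pinch it from above, one finger before and one behind; it can turn between them as the lid swings. It lies 140 mm in front of the hinge (-x) and 48 mm above it in the lid's frame, whose axes it shares
- lid_hinge (a point): middle of the lid's hinge axis: on the box's rear top edge, 80 mm behind the box's centre and 75 mm above the bench; the axis runs along box y
- gauge (a joint): angle of the yellow gauge: two thin arms, 185 mm long, 10 mm high, 116 mm either side of the lid's middle, on the lid's own hinge axis. Same zero and direction as the lid: it lines up when both values agree. Between 0.45 and 0.9 rad, and stays there; things pass through the arms, only their 26 mm hubs on the axis are solid
- gauge_tip (a point): free end of the left (box +y) gauge arm, 185 mm from the hinge axis. Axes: those of the gauge (x along the arm towards the hinge, y along the hinge)
- bottle: white plastic bottle, 48 mm diameter, 120 mm high, loose; stands on the other side of the ring from the tweeter. Origin: centre of the underside
- tape: cardboard-coloured tape roll lying flat, 80 mm diameter, 25 mm high, loose, left of the box. Origin: centre of the underside
- parts_tray: open orange tray, 140 x 100 x 50 mm, loose, right of the box. Origin: centre of the underside
Not all that is in view belongs to the job. Of the things like the tweeter, leave any that is blue; of the rest the smaller one is meant.

How it is judged:
On the way, in this order (a step that is already met when the one before it is completed fails the run):
1. the tweeter stands at rest inside the orange ring, the lid still shut (horizontal distance between tweeter and ring_centre below 0.015 m and angle between tweeter's own z axis and vertical below 0.12 rad and height (world z) of tweeter below 0.008 m and linear speed of tweeter below 0.02 m/s and value of joint lid below 0.1 rad), for 0.2 s.
2. the fingers hold the lid in line with the yellow gauge (angle between the x axis of lid_bar and the x axis of gauge_tip, either way round below 0.09 rad and velocity of joint lid between -0.05 and 0.05 rad/s and contact force between the fingers and lid above 1 N), for 0.2 s.
At the end, for the whole second after the job is handed in: The tweeter lies flat and at rest inside the ring (centre within 15 mm of the ring's centre); the fingers hold the lid (over 1 N) still and within 0.09 rad of the yellow gauge's angle, with no other object touching the lid; bottle, tape and tray are within 30 mm of where they started (all of step 2 and horizontal distance between tweeter and ring_centre below 0.015 m and angle between tweeter's own z axis and vertical below 0.12 rad and height (world z) of tweeter below 0.008 m and linear speed of tweeter below 0.02 m/s and contact force between lid and tweeter below 0.3 N and contact force between lid and bottle below 0.3 N and contact force between lid and tape below 0.3 N and contact force between lid and parts_tray below 0.3 N and distance of each of bottle, tape, parts_tray from where it was at the start of the episode below 0.03 m); the arm keeps its last pose, push and grip.
It fails at once if the tweeter is lifted off the bench (over 12 mm) or tipped (height (world z) of tweeter above 0.012 m or angle between tweeter's own z axis and vertical above 0.35 rad).
It fails at once if the bottle, tape or tray is moved more than 30 mm (distance of any of bottle, tape, parts_tray from where it was at the start of the episode above 0.03 m).
It also fails if it takes over 51 s, if anything falls off the work surface, if the arm or the gripper's body presses on something with over 40 N, if the wrist force passes 120 N, or if a joint passes its speed limit or range.

## Working session

There is one attempt and no reset: what is moved stays moved. The work goes in short steps, Python scripts to look and compute and a tool call to move; the robot and the scene stay as the last step left them, time stands still between calls to the robot, and variables do not carry over. Pictures are saved under pics/ and viewed, at most 10 in all, crops included, and the job is handed in when it is done.

Besides the shell and the picture viewer there is one more tool, called after "Emit:" as a command line: name --argument value ..., lists and objects as JSON in quotes. servo_tool: Moves the arm, as the interface text tells. Its arguments: {"type":"object","properties":{"series":{"type":"array"},"claw":{"type":"number"},"grip_force":{"type":"number"}},"required":["series"]}

```bash
mkdir -p pics
cat > h.py <<'E'
import numpy as np, cv2
from workcell import bot, eyes
def cam(n):
    s=bot.read_state(); c=eyes.capture(n)
    if 'rvec' in c:
        R=cv2.Rodrigues(np.array(c['rvec'],float))[0]; t=np.array(c['tvec'],float).ravel()
        c['R']=R.T; c['o']=-R.T@t
    else:
        from scipy.spatial.transform import Rotation as Ro
        T=np.array(c['tool_from_camera']); Rt=Ro.from_quat(s['tcp_rot']).as_matrix()
        c['R']=Rt@T[:3,:3]; c['o']=Rt@T[:3,3]+np.array(s['tool_pos'])
    return c
def rays(c,uv):
    K=np.array(c['intrinsics']); d=(np.array(uv,float).reshape(-1,2)-K[[0,1],2])/K[[0,1],[0,1]]
    x=d.copy()
    for _ in range(20): x=d/(1+c['k1']*(x**2).sum(1,keepdims=True))
    return np.c_[x,np.ones(len(x))]
def onplane(c,uv,z):
    r=rays(c,uv)@c['R'].T; return c['o']+r*((z-c['o'][2])/r[:,2])[:,None]
def depth(c,uv):
    uv=np.array(uv).reshape(-1,2).astype(int); z=c['z_map'][uv[:,1],uv[:,0]]
    return c['o']+(rays(c,uv)*z[:,None])@c['R'].T
def cloud(c):
    v,u=np.mgrid[:420,:560]; return depth(c,np.c_[u.ravel(),v.ravel()]).reshape(420,560,3)
def save(c,n): cv2.imwrite('pics/'+n,c['img'][:,:,::-1])
E
python3 - <<'E'
from h import *
for n in('scene','top'):
    c=cam(n); save(c,n+'.png'); print(n,c['o'].round(3),c['R'][:,2].round(2))
print(bot.read_state(),bot.tcp_to_grasp)
E
```

```text
scene [ 1.214 -0.719  0.83 ] [-0.55  0.54 -0.64]
top [ 0.431 -0.09   1.052] [ 0.17  0.01 -0.99]
{'time': 0.1, 'joints': array([-1.40799865,  0.39916354,  0.04505884,  1.53774632, -0.01868488,
        1.20693382, -0.0506946 ]), 'qvel': array([-0.00127817, -0.0020312 , -0.00092279, -0.00435578, -0.00165206,
       -0.00044615,  0.00068012]), 'joint_torque': array([ 3.99119293e-03, -4.76261330e+01,  1.36999458e+00, -2.54952550e+01,
        1.19484396e-02,  5.08965793e-03, -7.14739201e-06]), 'tool_pos': array([0.16807605, 0.62729577, 0.23034184]), 'tcp_rot': array([ 1.30474630e-01,  9.91451226e-01, -9.13787520e-04, -4.44377138e-05]), 'wrist_force': array([-0.19695507, -0.82770678, -0.11117497]), 'moment': array([-0.03526159, -0.00548762, -0.01179811]), 'grip_force': 0.0, 'finger_gap': 0.08546375595977462} 0.0187
```

View pics/scene.png

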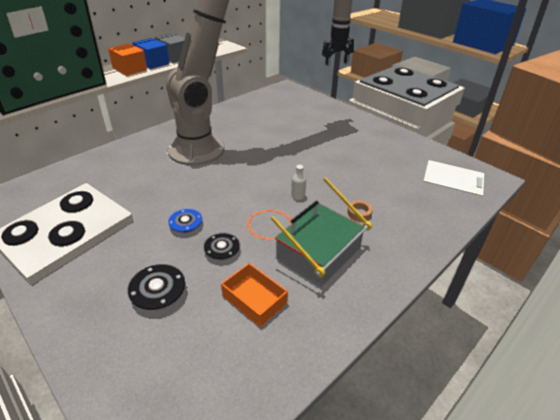

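View pics/top.png

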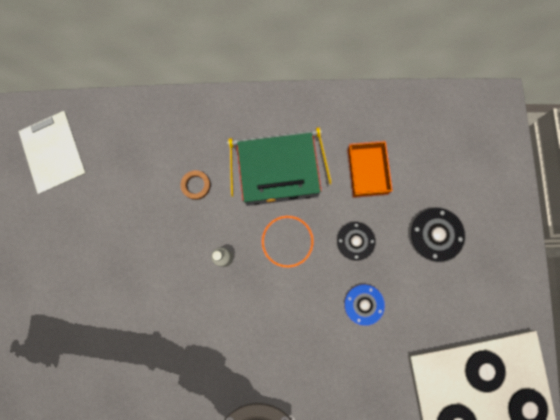

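The scene view shows the small black tweeter at about (222,246), with the blue and the large black ones as decoys. In the top view the tweeter is at (356,240), the ring at (287,241), the bottle at (221,257), the lid at (280,168) with its bar at (281,184), the gauge arms at x≈231 and 325, the tray at (369,169) and the tape at (195,184).

```bash
cat > m.py <<'E'
from h import *
c=cam('top'); im=c['img']; hsv=cv2.cvtColor(im,cv2.COLOR_RGB2HSV); H,S,V=[hsv[:,:,i].astype(int) for i in range(3)]
def pts(m,x0,x1,y0,y1):
    k=np.zeros(m.shape,bool); k[y0:y1,x0:x1]=True; v,u=np.where(m&k); return np.c_[u,v].astype(float)
ring=onplane(c,pts((H<20)&(S>110),255,320,208,272),0)[:,:2]
A=np.c_[2*ring,np.ones(len(ring))]; q=np.linalg.lstsq(A,(ring**2).sum(1),rcond=None)[0]
print('ring',q[:2].round(4),'r',np.sqrt(q[2]+q[:2]@q[:2]).round(4),len(ring))
b=pts((V<75),325,388,210,275)
cnt=max(cv2.findContours(cv2.inRange(V,0,75)[210:275,325:388],cv2.RETR_EXTERNAL,cv2.CHAIN_APPROX_NONE)[0],key=cv2.contourArea).reshape(-1,2)+[325,210]
w=onplane(c,cnt,.026)[:,:2]; (cc,r)=cv2.minEnclosingCircle(w.astype(np.float32)); print('tweeter',np.round(cc,4),round(r,4))
g=(H>60)&(H<90)&(S>100)
gc=max(cv2.findContours((g*255).astype(np.uint8),cv2.RETR_EXTERNAL,cv2.CHAIN_APPROX_NONE)[0],key=cv2.contourArea).reshape(-1,2)
w=onplane(c,gc,.083)[:,:2]; rc=cv2.minAreaRect((w*1000).astype(np.float32)); print('lid',rc,)
P=cloud(c)
bar=pts(V<50,250,312,174,192); w=onplane(c,bar,.123+.005); print('bar',w.mean(0).round(4),(np.ptp(w[:,1])).round(3),'yaw',np.polyfit(w[:,1],w[:,0],1).round(3))
print('bardepth',np.median(P[bar[:,1].astype(int),bar[:,0].astype(int)],0).round(4))
for nm,x0,x1 in(('L',222,238),('R',312,336)):
    y=pts((H>18)&(H<35)&(S>120),x0,x1,120,205).astype(int); p=P[y[:,1],y[:,0]]
    print(nm,len(y)); 
    print(p[np.argsort(y[:,1])][::max(1,len(y)//14)].round(3).tolist())
for nm,u,v in(('tape',195,184),('tray',369,169),('bottle',221,257)): print(nm,onplane(c,[u,v],0 if nm!='bottle' else .12).round(3))
s=cam('scene'); hs=cv2.cvtColor(s['img'],cv2.COLOR_RGB2HSV).astype(int); m=(hs[...,0]>18)&(hs[...,0]<35)&(hs[...,1]>140)
Ps=cloud(s)
k=np.zeros(m.shape,bool);k[170:280,260:380]=1; Q=Ps[m&k]; print(len(Q))
np.save('Q.npy',Q)
for n,i in(('low',(265,330,210,275)),('hi',(320,372,175,230))):
    y=pts(m,*i).astype(int); p=Ps[y[:,1],y[:,0]]; p=p[np.argsort(p[:,0])]; print(n,p[::max(1,len(p)//14)].round(3).tolist())
E
python3 m.py
```

```text
ring [ 0.5251 -0.0865] r 0.0672 486
tweeter [ 0.5198 -0.2675] 0.0506
lid ((708.31884765625, -66.68762969970703), (161.30130004882812, 189.61000061035156), 5.902184963226318)
bar [ 0.6524 -0.0735  0.128 ] 0.108 yaw [-0.11   0.644]
bardepth [ 0.6527 -0.0749  0.1265]
L 173
[[0.791, 0.06, 0.081], [0.784, 0.052, 0.085], [0.775, 0.054, 0.087], [0.765, 0.056, 0.094], [0.755, 0.052, 0.1], [0.736, 0.051, 0.107], [0.72, 0.052, 0.118], [0.707, 0.051, 0.124], [0.695, 0.05, 0.13], [0.684, 0.049, 0.134], [0.709, 0.069, 0.003], [0.698, 0.069, -0.0], [0.687, 0.069, -0.001], [0.675, 0.069, 0.0], [0.624, 0.039, 0.167]]
R 193
[[0.816, -0.172, 0.082], [0.806, -0.176, 0.085], [0.796, -0.178, 0.089], [0.787, -0.178, 0.092], [0.772, -0.179, 0.101], [0.794, -0.185, 0.0], [0.743, -0.179, 0.117], [0.772, -0.19, -0.005], [0.72, -0.185, 0.131], [0.708, -0.183, 0.139], [0.697, -0.185, 0.139], [0.685, -0.186, 0.147], [0.673, -0.188, 0.153], [0.662, -0.189, 0.161], [0.651, -0.188, 0.165]]
tape [[0.689 0.167 0.   ]]
tray [[ 0.721 -0.32   0.   ]]
bottle [[0.479 0.072 0.12 ]]
495
low [[0.531, -0.06, 0.003], [0.659, -0.136, 0.082], [0.675, -0.141, 0.085], [0.689, -0.184, 0.147], [0.702, -0.185, 0.139], [0.715, -0.184, 0.131], [0.73, -0.18, 0.125], [0.742, -0.181, 0.116], [0.754, -0.158, 0.084], [0.766, -0.159, 0.083], [0.778, -0.174, 0.099], [0.789, -0.174, 0.096], [0.798, -0.179, 0.085], [0.807, -0.171, 0.09], [0.815, -0.168, 0.08]]
hi [[0.551, 0.21, 0.001], [0.636, 0.042, 0.164], [0.649, 0.041, 0.15], [0.658, 0.161, 0.019], [0.674, 0.044, 0.144], [0.69, 0.049, 0.132], [0.704, 0.048, 0.119], [0.715, 0.053, 0.119], [0.723, 0.053, 0.116], [0.735, 0.052, 0.109], [0.749, 0.051, 0.103], [0.757, 0.052, 0.093], [0.771, 0.057, 0.092], [0.783, 0.056, 0.088], [0.792, 0.059, 0.085]]
```

Emit:
servo_tool --series '[{"dp": [0.036,-0.034,0],"yaw": -5},{"dp": [0.036,-0.034,0],"yaw": -5},{"dp": [0.036,-0.034,0],"yaw": -5},{"dp": [0.036,-0.034,0],"yaw": -5},{"dp": [0.036,-0.034,0],"yaw": -5},{"dp": [0.036,-0.034,0],"yaw": -5},{"dp": [0.036,-0.034,0],"yaw": -5},{"dp": [0.036,-0.034,0],"yaw": -5}]' --claw 0.06

```text
time: 1.0
tool_pos: [0.4573, 0.3543, 0.2314]
tcp_rot: [0.463, 0.886, 0.0, -0.0]
wrist_force: [0.5, 0.0, -0.1]
finger_gap: 0.0603
grip_force: 0.0
```

Run:
```python
import numpy as np
Q=np.load('Q.npy')
u=np.array([np.cos(.105),np.sin(.105)]); h=np.array([.525,-.0865])+.27*u
a=(Q[:,:2]-h)@u; b=(Q[:,:2]-h)@[-u[1],u[0]]; z=Q[:,2]-.075
for s in(1,-1):
    k=(abs(b*s-.116)<.012)&(z>.02)
    print(s,k.sum(),(np.median(b[k])*s).round(3),np.median(np.arctan2(z[k],-a[k])).round(3),-np.arctan(np.polyfit(a[k],z[k],1)[0]),np.hypot(a[k],z[k]).max())
```

```text
1 138 0.114 0.555 0.49191224009069956 0.18344398183908808
-1 175 0.117 0.56 0.48580342980579355 0.18430658632172203
```

Emit:
servo_tool --series '[{"dp": [0.004,-0.045,0],"yaw": -2.175},{"dp": [0.004,-0.045,0],"yaw": -2.175},{"dp": [0.004,-0.045,0],"yaw": -2.175},{"dp": [0.004,-0.045,0],"yaw": -2.175},{"dp": [0.004,-0.045,0],"yaw": -2.175},{"dp": [0.004,-0.045,0],"yaw": -2.175},{"dp": [0.004,-0.045,0],"yaw": -2.175},{"dp": [0.004,-0.045,0],"yaw": -2.175}]'

```text
time: 1.8
tool_pos: [0.488, -0.0058, 0.2315]
tcp_rot: [0.591, 0.807, 0.0, 0.0]
wrist_force: [1.3, 0.2, -0.5]
finger_gap: 0.0601
grip_force: 0.0
```

Emit:
servo_tool --series '[{"dp": [0.004,-0.045,0],"yaw": -2.175},{"dp": [0.004,-0.045,0],"yaw": -2.175},{"dp": [0.004,-0.045,0],"yaw": -2.175},{"dp": [0.004,-0.045,0],"yaw": -2.175},{"dp": [0.004,-0.045,0],"yaw": -2.175},{"dp": [0.004,-0.045,0],"yaw": -2.175},{"dp": [0.004,-0.045,0],"yaw": -2.175},{"dp": [0.004,-0.045,0],"yaw": -2.175}]'

```text
time: 2.6
tool_pos: [0.5203, -0.3655, 0.231]
tcp_rot: [0.706, 0.708, 0.0, -0.0]
wrist_force: [1.0, 0.1, -0.6]
finger_gap: 0.0597
grip_force: 0.0
```

Emit:
servo_tool --series '[{"dp": [0,0,-0.035],"yaw": 0},{"dp": [0,0,-0.035],"yaw": 0},{"dp": [0,0,-0.035],"yaw": 0},{"dp": [0,0,-0.035],"yaw": 0},{"dp": [0,0,-0.03],"yaw": 0},{"dp": [0,0,-0.025],"yaw": 0},{"dp": [0,0,-0.016],"yaw": 0},{"dp": [0,0,-0.01],"yaw": 0}]'

```text
time: 3.4
tool_pos: [0.5198, -0.3636, 0.0089]
tcp_rot: [0.706, 0.708, -0.0, -0.001]
wrist_force: [-0.4, -0.3, 0.3]
finger_gap: 0.0596
grip_force: 0.0
```

Run:
```python
from h import *
c=cam('top'); s=cam('scene'); im=np.vstack([c['img'][190:400,240:520],s['img'][130:340,100:380]])
cv2.imwrite('pics/a.png',cv2.resize(im,None,fx=1.42,fy=1.42)[:,:,::-1]); print(bot.read_state()['tool_pos'])
```

```text
[ 0.51977843 -0.36367141  0.00941208]
```

View pics/a.png

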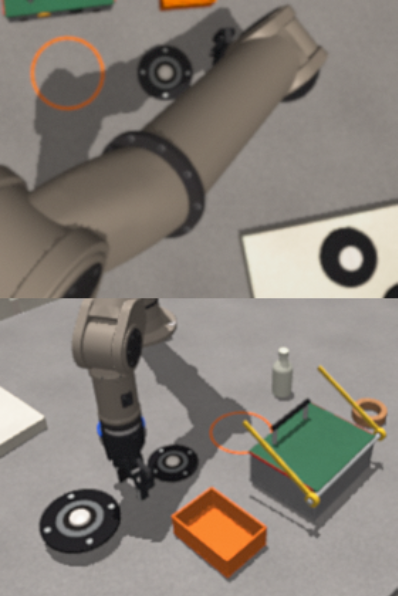

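The top part of the picture shows the fingers down on the right of the tweeter at about (225,45), and the tweeter at (165,72). The path to the ring at (68,72) is clear.

Emit:
servo_tool --series '[{"dp": [0,0.015,0],"yaw": 0},{"dp": [0,0.015,0],"yaw": 0},{"dp": [0,0.015,0],"yaw": 0},{"dp": [0.0005,0.015,0],"yaw": 0},{"dp": [0.0005,0.015,0],"yaw": 0},{"dp": [0.0005,0.015,0],"yaw": 0},{"dp": [0.0005,0.015,0],"yaw": 0},{"dp": [0.0005,0.015,0],"yaw": 0}]'

```text
time: 4.3
tool_pos: [0.523, -0.2434, 0.0107]
tcp_rot: [0.706, 0.708, 0.0, 0.001]
wrist_force: [0.3, -3.3, 3.0]
finger_gap: 0.0597
grip_force: 1.7
```

Emit:
servo_tool --series '[{"dp": [0.0005,0.015,0],"yaw": 0},{"dp": [0.0005,0.015,0],"yaw": 0},{"dp": [0.0005,0.015,0],"yaw": 0},{"dp": [0.0005,0.013,0],"yaw": 0},{"dp": [0.0005,0.012,0],"yaw": 0},{"dp": [0,0.01,0],"yaw": 0},{"dp": [0,0.006,0],"yaw": 0},{"dp": [0,0.004,0],"yaw": 0}]'

```text
time: 5.1
tool_pos: [0.5251, -0.1534, 0.0102]
tcp_rot: [0.706, 0.709, -0.0, -0.0]
wrist_force: [-0.3, -1.5, 1.2]
finger_gap: 0.0601
grip_force: 1.5
```

```bash
cat > t.py <<'E'
from h import *
import sys
c=cam('top'); s=cam('scene'); print(bot.read_state()['tool_pos'])
im=np.vstack([c['img'][190:400,190:470],s['img'][130:340,140:420]]); cv2.imwrite('pics/'+sys.argv[1],cv2.resize(im,None,fx=1.42,fy=1.42)[:,:,::-1])
for n,d,z0 in(('top',c,.033),('scene',s,.033)):
    P=cloud(d); m=(np.hypot(P[...,0]-.525,P[...,1]+.0965)<.1)&(P[...,2]>.014)&(P[...,2]<.04)
    hsv=cv2.cvtColor(d['img'],cv2.COLOR_RGB2HSV); m&=(hsv[...,2]<90)
    l=cv2.connectedComponentsWithStats((m*255).astype(np.uint8))
    for i in range(1,l[0]):
        if l[2][i,4]>40:
            k=l[1]==i; cn=cv2.findContours(k.astype(np.uint8),cv2.RETR_EXTERNAL,cv2.CHAIN_APPROX_NONE)[0][0].reshape(-1,2)
            w=onplane(d,cn,.026)[:,:2]; print(n,'blob',l[2][i].tolist(),np.round(cv2.minEnclosingCircle(w.astype(np.float32))[0],4),round(cv2.minEnclosingCircle(w.astype(np.float32))[1],4))
    # dome: bright low-saturation at z~.03
    m=(np.hypot(P[...,0]-.525,P[...,1]+.0965)<.06)&(P[...,2]>.02)&(P[...,2]<.045)&(hsv[...,2]>140)&(hsv[...,1]<60)
    v,u=np.where(m); 
    if len(u): print(n,'dome',len(u),onplane(d,[np.median(u),np.median(v)],.031).round(4))
E
python3 t.py b.png
```

```text
[ 0.52500503 -0.15310704  0.01010735]
top blob [274, 222, 19, 23, 176] [ 0.5439 -0.0763] 0.0378
scene blob [264, 210, 19, 14, 85] [ 0.5245 -0.0741] 0.0408
scene blob [243, 217, 14, 14, 85] [ 0.5081 -0.1412] 0.0316
scene blob [257, 221, 22, 15, 112] [ 0.5516 -0.1254] 0.0362
```

View pics/b.png

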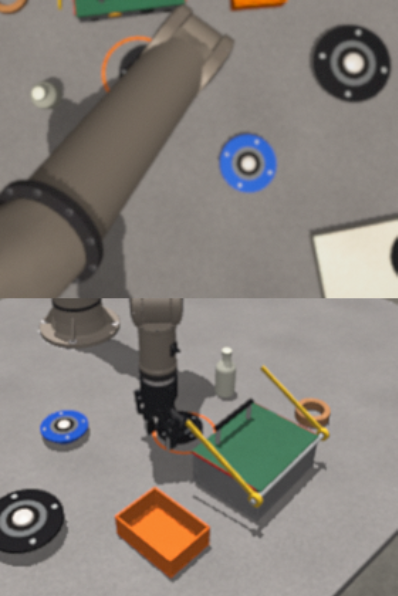

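The tweeter is nearly in the ring, at about (130,60) in the top crop, but the arm hides most of it. I'll check with the wrist camera.

Run:
```python
from h import *
c=cam('wrist'); save(c,'w.png'); print(c['o'],c['R'][:,2])
```

```text
[ 0.52421354 -0.07685532  0.15205799] [-3.14992068e-04 -2.94863523e-01 -9.55539326e-01]
```

View pics/w.png

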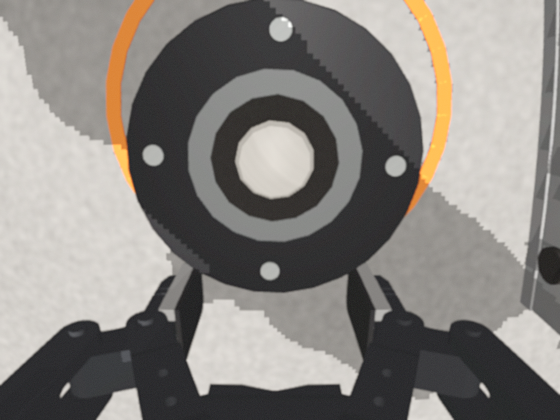

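The wrist view shows the dome at (275,159), the flange filling rows 0–290 between the two fingers, and the ring still showing at the top and on both sides. I'll work out the remaining push from this.

```bash
cat > w.py <<'E'
from h import *
def fit(p):
    q=np.linalg.lstsq(np.c_[2*p,np.ones(len(p))],(p**2).sum(1),rcond=None)[0]; return q[:2].round(4),np.sqrt(q[2]+q[:2]@q[:2]).round(4)
c=cam('wrist'); hsv=cv2.cvtColor(c['img'],cv2.COLOR_RGB2HSV)
m=(hsv[...,0]<22)&(hsv[...,1]>150); v,u=np.where(m); r=onplane(c,np.c_[u,v],0)[:,:2]; k=np.hypot(*(r-[.525,-.0865]).T)<.08
print('ring',fit(r[k]),k.sum())
P=cloud(c); t=(abs(P[...,2]-.026)<.003); v,u=np.where(t); w=onplane(c,np.c_[u,v],.026)[:,:2]
w=w[np.hypot(*(w-np.median(w,0)).T)<.06]; hull=cv2.convexHull(w.astype(np.float32)).reshape(-1,2); print('flange',fit(hull.astype(float)),len(w))
d=(hsv[...,2]>170)&(hsv[...,1]<40)&(P[...,2]>.026)&(P[...,2]<.04); v,u=np.where(d)
print('dome',[np.median(u),np.median(v)],onplane(c,[np.median(u),np.median(v)],.032).round(4),len(u),np.median(P[d],0).round(4))
E
python3 w.py
```

```text
ring (array([ 0.5257, -0.085 ]), np.float64(0.0671)) 5186
flange (array([ 0.5241, -0.1   ]), np.float64(0.052)) 64949
dome [np.float64(275.0), np.float64(158.0)] [[ 0.5242 -0.0973  0.032 ]] 5025 [ 0.5242 -0.0977  0.0303]
```

Emit:
servo_tool --series '[{"dp": [0.001,0.003,0],"yaw": 0},{"dp": [0,0.004,0],"yaw": 0},{"dp": [0,0.003,0],"yaw": 0},{"dp": [0,0.002,0],"yaw": 0},{"dp": [0,0.001,0],"yaw": 0},{"dp": [0,0,0],"yaw": 0},{"dp": [0,0,0],"yaw": 0},{"dp": [0,0,0],"yaw": 0}]'

```text
time: 6.1
tool_pos: [0.5262, -0.1409, 0.0104]
tcp_rot: [0.706, 0.708, 0.0, -0.0]
wrist_force: [-0.5, 0.0, -0.3]
finger_gap: 0.0599
grip_force: 0.1
```

```bash
python3 w.py
```

```text
ring (array([ 0.5256, -0.0851]), np.float64(0.0671)) 8425
flange (array([ 0.5254, -0.0879]), np.float64(0.0522)) 64676
dome [np.float64(274.0), np.float64(158.0)] [[ 0.5252 -0.085   0.032 ]] 4983 [ 0.5252 -0.0853  0.0303]
```

Emit:
servo_tool --series '[{"dp": [0,-0.008,0],"yaw": 0},{"dp": [0,-0.014,0],"yaw": 0},{"dp": [0,-0.014,0],"yaw": 0},{"dp": [0,-0.014,0],"yaw": 0},{"dp": [0,0,0.04],"yaw": 0},{"dp": [0,0,0.045],"yaw": 0},{"dp": [0,0,0.045],"yaw": 0},{"dp": [0,0,0.06],"yaw": 0}]'

```text
time: 6.95
tool_pos: [0.5251, -0.1925, 0.1917]
tcp_rot: [0.707, 0.708, -0.001, -0.0]
wrist_force: [1.6, 0.3, 0.4]
finger_gap: 0.06
grip_force: 0.0
```

Emit:
servo_tool --series '[{"dp": [0.016,0.015,0],"yaw": 1},{"dp": [0.016,0.015,0],"yaw": 1},{"dp": [0.016,0.015,0],"yaw": 1},{"dp": [0.016,0.015,0],"yaw": 1},{"dp": [0.016,0.015,0],"yaw": 1},{"dp": [0.016,0.015,0],"yaw": 1},{"dp": [0.016,0.015,0],"yaw": 0},{"dp": [0.016,0.013,0],"yaw": 0}]' --claw 0.085

```text
time: 7.75
tool_pos: [0.6549, -0.0708, 0.1881]
tcp_rot: [0.667, 0.745, -0.001, -0.001]
wrist_force: [-0.2, 0.1, -0.3]
finger_gap: 0.0851
grip_force: 0.0
```

```bash
cat > k.py <<'E'
from h import *
c=cam('wrist'); s=bot.read_state(); print(s['tool_pos'].round(4),s['tcp_rot'].round(4))
save(c,'wb.png'); P=cloud(c); m=(P[...,2]>.112)&(P[...,2]<.14)&(np.hypot(P[...,0]-.654,P[...,1]+.073)<.075)
w=P[m]; print(m.sum(),w.mean(0).round(4),(w.min(0)).round(3),w.max(0).round(3),np.polyfit(w[:,1],w[:,0],1).round(3))
E
python3 k.py
python3 - <<'E'
import sys; sys.argv=['t','z.png']; sys.path.insert(0,'.')
import os; os.chdir('.'); exec(open('t.py').read())
E
```

```text
[ 0.6578 -0.067   0.1878] [ 6.653e-01  7.466e-01  4.000e-04 -8.000e-04]
3803 [ 0.6542 -0.0659  0.1265] [ 0.643 -0.129  0.12 ] [ 0.666 -0.013  0.13 ] [-0.102  0.647]
[ 0.65463804 -0.0708304   0.18817125]
top blob [269, 222, 38, 38, 688] [ 0.5251 -0.0886] 0.0511
top blob [280, 233, 16, 16, 79] [ 0.5243 -0.0879] 0.0206
top dome 88 [[ 0.5232 -0.089   0.031 ]]
scene blob [253, 208, 33, 23, 355] [ 0.5248 -0.0903] 0.0543
scene dome 37 [[ 0.5219 -0.09    0.031 ]]
```

View pics/wb.png

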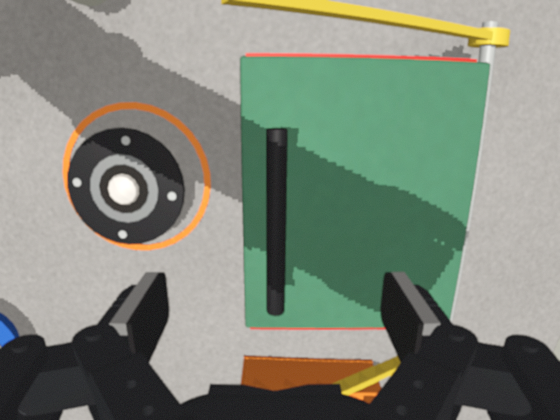

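The wrist view shows the tweeter inside the ring at (125,187), and the bar upright at column 277, between the two fingers at columns 140 and 410. Next is the descent and grip.

Emit:
servo_tool --series '[{"dp": [0,-0.001,-0.018],"yaw": -0.5},{"dp": [0,0,-0.018],"yaw": 0},{"dp": [0,0,-0.018],"yaw": 0},{"dp": [0,0,-0.014],"yaw": 0},{"dp": [0,0,-0.01],"yaw": 0},{"dp": [0,0,-0.005],"yaw": 0},{"dp": [0,0,0],"yaw": 0},{"dp": [0,0,0],"yaw": 0}]'

```text
time: 8.7
tool_pos: [0.6547, -0.0743, 0.108]
tcp_rot: [0.671, 0.741, 0.0, 0.0]
wrist_force: [0.4, 0.4, -0.4]
finger_gap: 0.0851
grip_force: 0.0
```

Emit:
servo_tool --series '[{"dp": [0,0,0],"yaw": 0},{"dp": [0,0,0],"yaw": 0},{"dp": [0,0,0],"yaw": 0},{"dp": [0,0,0],"yaw": 0},{"dp": [0,0,0],"yaw": 0},{"dp": [0,0,0],"yaw": 0},{"dp": [0,0,0],"yaw": 0},{"dp": [0,0,0],"yaw": 0}]' --claw 0 --grip_force 40

```text
time: 9.5
tool_pos: [0.6559, -0.0739, 0.1077]
tcp_rot: [0.671, 0.742, 0.001, 0.001]
wrist_force: [6.6, 0.7, -1.7]
finger_gap: 0.0102
grip_force: 38.9
```

Emit:
servo_tool --series '[{"dp": [0.0025,0.0003,0.0069],"yaw": 0},{"dp": [0.003,0.0003,0.0068],"yaw": 0},{"dp": [0.0033,0.0003,0.0067],"yaw": 0},{"dp": [0.0035,0.0004,0.0065],"yaw": 0},{"dp": [0.0039,0.0004,0.0062],"yaw": 0},{"dp": [0.0042,0.0004,0.0061],"yaw": 0},{"dp": [0.0045,0.0005,0.0058],"yaw": 0},{"dp": [0.0048,0.0005,0.0057],"yaw": 0}]'

```text
time: 10.3
tool_pos: [0.6826, -0.0711, 0.1575]
tcp_rot: [0.671, 0.741, -0.001, -0.002]
wrist_force: [0.5, -1.7, -7.5]
finger_gap: 0.0103
grip_force: 38.8
```

Emit:
servo_tool --series '[{"dp": [0.0051,0.0005,0.0053],"yaw": 0},{"dp": [0.0053,0.0006,0.0052],"yaw": 0},{"dp": [0,0,0],"yaw": 0},{"dp": [0,0,0],"yaw": 0},{"dp": [0,0,0],"yaw": 0},{"dp": [0,0,0],"yaw": 0},{"dp": [0,0,0],"yaw": 0},{"dp": [0,0,0],"yaw": 0}]'

```text
time: 11.1
tool_pos: [0.6931, -0.07, 0.1693]
tcp_rot: [0.671, 0.741, -0.001, -0.001]
wrist_force: [-5.3, -0.3, -0.8]
finger_gap: 0.01
grip_force: 39.1
```

```bash
cat > l.py <<'E'
from h import *
u=np.array([np.cos(.104),np.sin(.104)]); h=np.array([.5255,-.086])+.27*u
print(bot.read_state()['tool_pos'].round(4))
for n in('scene','top'):
    c=cam(n); save(c,n+'_l.png'); P=cloud(c); hs=cv2.cvtColor(c['img'],cv2.COLOR_RGB2HSV).astype(int)
    a=(P[...,:2]-h)@u; b=(P[...,:2]-h)@[-u[1],u[0]]; z=P[...,2]
    g=(hs[...,0]>60)&(hs[...,0]<95)&(hs[...,1]>90)&(z>.08)&(abs(b)<.095)&(a<0)&(a>-.2)
    y=(hs[...,0]>18)&(hs[...,0]<35)&(hs[...,1]>120)&(z>.09)&(abs(abs(b)-.116)<.015)&(a<0)&(a>-.2)
    for nm,k in(('lid',g),('gaugeL',y&(b>0)),('gaugeR',y&(b<0))):
        if k.sum()<20: print(n,nm,'few'); continue
        aa,zz=a[k],z[k]
        for _ in range(3):
            p=np.polyfit(aa,zz,1); e=abs(np.polyval(p,aa)-zz)<.006; aa,zz=aa[e],zz[e]
        print(n,nm,k.sum(),'slope angle',-np.arctan(p[0]).round(3),'z at hinge',p[1].round(4))
E
python3 l.py
```

```text
[ 0.6931 -0.07    0.1693]
scene lid 2830 slope angle 0.473 z at hinge 0.0837
scene gaugeL 116 slope angle 0.473 z at hinge 0.0844
scene gaugeR 214 slope angle 0.476 z at hinge 0.0846
top lid 1127 slope angle 0.478 z at hinge 0.0827
top gaugeL few
top gaugeR 121 slope angle 0.476 z at hinge 0.0842
```

View pics/scene_l.png

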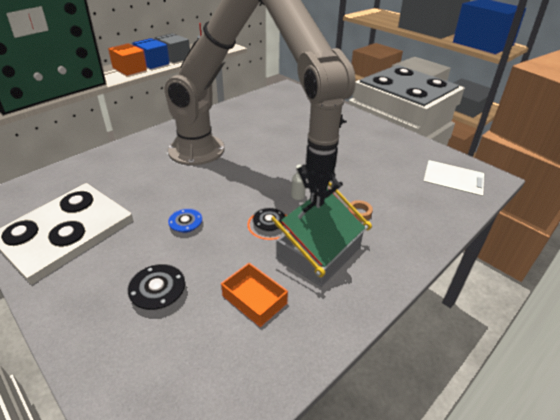

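The lid at (322,230) lies level with both yellow arms, with measured slopes of 0.475 for the lid and 0.475 for the gauge. The bar is still gripped and the tweeter is inside the ring at (268,218).

```bash
python3 -c "
from workcell import bot
s=bot.read_state(); print(s['grip_force'],abs(s['qvel']).max()); print(bot.sign_off())"
```

```text
39.07002031803131 0.0020433603187082084
the job is handed in; nothing more can be done
None
```

I handed the job in with the tweeter inside the ring, about 3 mm off its centre, and the lid held still within about 0.01 rad of the gauge; the sign-off returned no verdict.

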